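# Tip a used tube into the lever-operated waste bin

## Robot

A 6-joint arm with a two-finger parallel gripper is mounted at the origin on a cart in front of the work surface, level with it; the furniture and walls round the work are solid. World frame = base frame: x ahead of the robot, y to its left, z up, the work surface at z = 0. Lengths are in mm, angles in rad, forces in N, time in s.
With the tool pointing down it reaches from about 350 to 775 mm from the base axis. Payload 7.3 kg.
Tool frame: the origin (TCP) lies between the finger pads; the fingertips stand 22 mm ahead of it and the grasp point (between the pads) lies 3 mm ahead of it; z points along the fingers, x is the direction in which the jaws open and shut, and the axes are right-handed (so a half turn about z gives the same grasp; the last joint's range is limited). The gripper opens to 92 mm and grips with 3 to 60 N. Pads are 19 mm wide; open, the fingers measure 130 mm over their backs; the gripper's body (75 mm by 190 mm) begins 47 mm behind the grasp point.
Start: joints at [1.027, 0.342, 1.524, -0, 1.275, -0.146], TCP at [203.367, 484.03, 248.741] pointing down, gripper open.
Joint ranges: [-2.53, 2.53], [-0.77, 2.02], [0.04, 2.7], [-1, 4.14], [0.28, 2.66], [-3.11, 3.11]. Speed limits (rad/s): [2.57, 2.57, 3.14, 3.14, 3.14, 3.14].

## Interface

Orientations are given as [roll, pitch, yaw] about the fixed x, y, z axes, in that order (R = Rz(yaw) Ry(pitch) Rx(roll)).
In Python, from plant import * gives the robot as it stands. The module is installed in compiled form; this text tells all that it offers.
- The arm moves only by the shell command python3 -m handwheel 'ROWS' [OPENING]. ROWS is a JSON object of lists of equal length, an entry for each row: "translation": the shift along the world's x, y, z in units of 15 cm (1.0 is 15 cm), a list of three; "twist": the turn about the world's z in units of 90 degrees (1.0 is 90 degrees). In form: {"translation": [[tx, ty, tz], ...], "twist": [twist, ...]}. A call has exactly 8 rows; each row shifts and turns the pose as measured when the row begins; what a row does not reach is not made up. A row lasts 1/8 s, in which the tool goes at most 62.5 mm and 10.7 degrees, less where a joint would pass 70% of its speed; a pose out of reach is approached as far as the arm can. A call with a number of a shift or a turn outside -1 to 1 is refused whole. A call with a gripper value outside its range is refused whole. OPENING is the closure in counts, from 0 (fully open) to 255 (shut), set as the call begins (- or left out, the last holds). The fingers move at their own pace and stop on an object; the grip force is fixed at half the most. Time passes only in rows, so rows that do not move let the fingers close, or fill a call up. It gives the time, the measured TCP pose, the force and the opening at its end, in the units of the state.
- get_obs(): the state, without advancing time (a new reading comes with each control period).
- capture(name): name is "scene" or "side" or "wrist"; returns a dict with "img" (384x512x3 uint8, red, green, blue), "vertical_fov" (degrees; the focal length in pixels is half the picture's height over the tangent of half this angle, whatever the lens; pixels are square), "cx", "cy" (the principal point, pixels), "world_from_camera" (4x4, takes a point from camera to world coordinates). Camera axes: x right, y up, looking along -z (the intrinsics and any distortion apply to the point x, -y, -z); pixel columns grow to the right and rows downward; lengths in mm; the calibration is good to about 2 mm. A picture is of the moment at which its call begins. There is no depth.
- close_job(): hands the job in, once; it reports no verdict.
Trained networks look in the newest picture that a camera, given by its name, has taken for a name from the list of things; names that differ only in an ending like _2 or _b are one class to them, and where a whole thing is asked for, a point or a joint stands for the part that bears it (a point fixed in the world has none). Each returns a list of dicts, best first, with "score" (0 to 1); they miss things now and then, are a little off and sometimes report something else, mostly with a low value. They report only what shows in the picture. A call takes as long as a camera call.
- search_frame(camera, label): "position" ([x, y, z] in mm, in the coordinates of the camera as it stood for that picture, good to about 4 mm: the middle of the surface that is visible of it).
- spot_point(camera, label): "position" ([x, y, z] in mm, in the coordinates of the camera as it stood for that picture, good to about 4 mm: a listed point, or the origin of a listed thing).
The state is a dict: "time": time; "joint_positions": joint angles; "dq": joint speeds; "tau": joint torques, N m; "tool_pos": TCP position; "tcp_rot": TCP orientation; "contact_force": force on the tool from outside, world axes, zero at the start; "moment": the same for the moment, N m; "grip_width": finger opening in mm.
Only numpy, scipy, OpenCV 4.12 (cv2) and the standard library are available. Lean on these libraries where they do the work, as an engineer would, in place of code of your own. Each camera call takes 0.05 s, during which the arm holds its last target.

## Task

A used tube with an orange cap lies on the loading flap of the bench waste bin, and the safety stop still blocks the bin's lever. Push the stop's black end plate all the way in, press the palm plate on the lever's long end down to raise the heavy flap until the tube has rolled into the bin, then let the lever come back up so that the flap lies down again. The tube is contaminated: do not touch it or the flap, pick nothing up, and leave everything else on the bench where it stands.

Things in the scene. Friction and masses are not known exactly. Their poses are not given: they have to be found in the camera images.
- waste_unit: Waste bin with lever, screwed to the left bench. Origin on that bench's top (world z -0.004) below the flap's hinge; +x from hinge into the bin, -x along the lever to its long end. mm: grey base x -190..140, y -85..85; white bin x 0..130, y -83..83, walls 86 high, clear hood to 173 high over x 30..130, open mouth between hinge and hood; flap x -86..0; lever y -7..7, pivot at x -100, z 62.
- flap: Heavy steel loading flap, about 1 kg: tray 86 long, 144 wide (mm), thick bar as outer lip, hinged at its inner edge on the bin's mouth. Origin on the hinge axis (unit x 0, z 82 mm). At rest it slopes 0.10 rad down and outward, so a tube on it stays against the lip; the lever lifts it from below until it slopes up to about 0.5 rad inward; it falls back by its weight.
- flap_edge (a point): Top of the flap's outer lip bar, mid-width: about 92 mm above the bench with the flap down, about 135 mm with the lever fully pressed.
- lever (a joint): Lever angle, rad: 0 at rest, long end up; grows as the long end is pressed; ends at 0.52. The roller on its short end lifts the flap. From about 0.35 the flap slopes well inward and the tube rolls into the bin; full travel is fine. Takes about 11 N on the palm plate at first, less lower down; let go, it comes back up by the flap's weight. With the stop under it, it is blocked at about 0.05.
- lever_plate (a point): Centre of the top face of the black ribbed palm plate on the lever's long end; plate 48 (unit x) x 84 (unit y) x 8 mm. It moves on an arc about the lever's pivot: at rest at unit x -0.211 m and 0.126 m high; at lever 0.3 x -0.225, 0.091 high; at 0.52 x -0.228, 0.063 high.
- stop (a joint): Travel of the safety stop, m: near 0 (0 to 0.005) at the start, its steel block (20 x 30 x 61 mm high) stands under the lever and blocks it; grows as it is pushed in along the unit's +y; fully in at 0.036. The lever is free from about 0.023. Slides stiffly (about 2 to 4 N) and stays where it is left.
- stop_plate (a point): Centre of the outer face (it looks along the unit's -y, to the robot's right) of the black upright end plate of the stop's cross bar; plate 34 (unit x) x 7 (unit y) mm, from 7 to 63 mm above the bench; at unit x -0.160 m, y -0.111 m plus the stop's travel, 0.037 m high. Push it along the unit's +y.
- used_tube: Used 15 ml conical tube with an orange screw cap, 22 mm diameter over the cap, 117 long, lying across the flap (along the unit's y) against the lip. Origin at its conical tip, z along the tube to the cap.
- used_tube_centre (a point): The middle of the used tube, half-way along its axis.
- tip_box: Closed box of pipette tips with a clear lid, 93 x 118 x 85, origin at the centre of its underside (mm). Bystander.
- tube_rack: Green tube rack with two tubes in it, 51 x 94 x 70, origin at the centre of its underside (mm). Bystander.
- dropper: Small brown dropper bottle, 25 diameter, 75 high, upright, origin at the centre of its underside (mm). Bystander.
- water: Small white bottle with a blue cap, 40 diameter, 88 high, upright, origin at the centre of its underside (mm). Bystander.
- timer: White bench timer lying flat, 62 x 66 x 18, origin at the centre of its underside (mm). Bystander.
- microtube_b: Pink microtube lying on the bench, 42 long, 14 diameter, origin under its middle (mm). Bystander.
- blades: Yellow card box, 45 x 70 x 22, lying flat, origin at the centre of its underside (mm). Bystander.
- dish: Culture dish, 63 diameter, 14 high, origin at the centre of its underside (mm). Bystander.

How it is judged (in metres and radians):
On the way, in this order (a step that is already met when the one before it is completed fails the run):
1. the safety stop is pushed in, clear of the lever (value of joint stop above 0.023 m), for 0.1 s.
2. the lever raises the flap and the tube has rolled into the bin (x of used_tube_centre in the frame of waste_unit between 0.012 and 0.125 m and y of used_tube_centre in the frame of waste_unit between -0.08 and 0.08 m and z of used_tube_centre in the frame of waste_unit below 0.065 m), for 0.1 s.
At the end, for the whole second after the job is handed in: The used tube lies still inside the bin (its middle below 65 mm above the bench and between the bin's walls), the flap is down again (lip within about 6 mm of its rest height), the lever is up (under 0.08 rad), and the stop is still pushed in (over 23 mm) (all of step 2 and linear speed of used_tube below 0.05 m/s and z of flap_edge in the frame of waste_unit below 0.098 m and value of joint lever below 0.08 rad and value of joint stop above 0.023 m); the robot touches nothing.
It fails at once if the robot touches the used tube (contact force between any of the fingers, the arm and used_tube above 0.3 N).
It fails at once if the robot touches the flap (contact force between any of the fingers, the arm and flap above 0.5 N).
It fails at once if the used tube falls onto the bench or is carried off: its middle outside the flap and bin (x of used_tube_centre in the frame of waste_unit below -0.11 m or x of used_tube_centre in the frame of waste_unit above 0.14 m or y of used_tube_centre in the frame of waste_unit above 0.1 m or y of used_tube_centre in the frame of waste_unit below -0.1 m or z of used_tube_centre in the frame of waste_unit above 0.2 m).
It fails at once if a bystander is moved by more than 25 mm (distance of any of tip_box, tube_rack, dropper, water, timer, microtube_b, blades, dish from where it was at the start of the episode above 0.025 m).
It also fails if it takes over 40 s, if anything falls off the work surface, if the arm or the gripper's body presses on something with over 40 N, if the wrist force passes 120 N, or if a joint passes its speed limit or range.

## Working session

There is one attempt and no reset: what is moved stays moved. The work goes in short steps, Python scripts to look and compute and a shell command to move; the robot and the scene stay as the last step left them, time stands still between calls to the robot, and variables do not carry over. Pictures are saved under pics/ and viewed, and the job is handed in when it is done.

```bash
mkdir -p pics; cat > h.py <<'E'
from plant import *
import numpy as np, cv2
def W(c,p): return (c["world_from_camera"]@np.r_[p,1])[:3]
def save(c,n): cv2.imwrite(f"pics/{n}.png",c["img"][:,:,::-1])
E
python3 - <<'E'
from h import *
np.set_printoptions(precision=1,suppress=True)
o=get_obs();print(o["time"],o["tool_pos"],o["tcp_rot"],o["contact_force"],o["grip_width"])
for n in ["scene","side","wrist"]:
    c=capture(n);save(c,n+"0");print(n,c["world_from_camera"][:3,3])
    for l in ["waste_unit","flap_edge","lever_plate","stop_plate","used_tube_centre","flap","tip_box","tube_rack","dropper","water","timer","microtube_b","blades","dish"]:
        r=spot_point(n,l)
        print(l,[(round(d["score"],2),W(c,d["position"])) for d in r[:2]])
E
```

```text
0.0 [203.2 483.7 248.1] [-3.1  0.   1.2] [-0.3 -0.3 -0.4] 91.92901883736137
scene [-396.2 -642.5  773.8]
waste_unit [(0.57, array([661.6, 137.9,  -3.5])), (0.4, array([416.4, -97.9,  -0.4]))]
flap_edge [(0.63, array([584.9, 137.3,  94.2]))]
lever_plate [(0.81, array([452. , 142.3, 127.5])), (0.72, array([ 524.5, -295.9,    9.4]))]
stop_plate [(0.76, array([502.2,  36.7,  38.2]))]
used_tube_centre [(0.39, array([605. , 138.8,  86.2]))]
flap [(0.73, array([669.4, 134.5,  81.5]))]
tip_box [(0.77, array([676.7, -99.9,   1.7])), (0.17, array([668.2, 134.1,  80. ]))]
tube_rack [(0.66, array([ 677.2, -100.5,    1.8])), (0.63, array([ 757.2, -211.6,   -0.9]))]
dropper [(0.74, array([ 618.1, -194.8,    4.2])), (0.69, array([ 504.2, -158.9,    2.4]))]
water [(0.73, array([ 616.5, -192.7,    4. ])), (0.59, array([606.6, 139.2,  85.9]))]
timer [(0.61, array([376.3, 283.9,  -0.9]))]
microtube_b [(0.47, array([416.5, -95.1,   0.4])), (0.3, array([662.2, 138.1,  -2.7]))]
blades [(0.74, array([ 521.9, -298.4,    7.4]))]
dish [(0.7, array([425.5, 373.2,  -2.3])), (0.22, array([ 503. , -159.2,    2.1]
[... 400 characters left out ...]
 -102.9,    1.2]))]
tube_rack [(0.9, array([ 760.8, -207.9,    1.3]))]
dropper [(0.54, array([ 506.7, -160.9,   -1.4]))]
water [(0.78, array([ 613. , -194.7,   -0.7])), (0.62, array([ 510.2, -161.6,    0.6]))]
timer [(0.77, array([374.3, 284.6,  -3.9]))]
microtube_b [(0.5, array([420.7, -93.6,   2.4]))]
blades [(0.8, array([ 520. , -301.8,    0.4]))]
dish [(0.73, array([603.4,  79.6,  82.7]))]
wrist [128.8 514.  384.2]
waste_unit []
flap_edge []
lever_plate []
stop_plate []
used_tube_centre []
flap []
tip_box []
tube_rack []
dropper []
water []
timer [(0.92, array([377.4, 285.7,  -5.4]))]
microtube_b []
blades [(0.67, array([428.4, 371.2,  -2.3]))]
dish [(0.62, array([431.6, 369.5,  -5. ]))]
```

View pics/scene0.png

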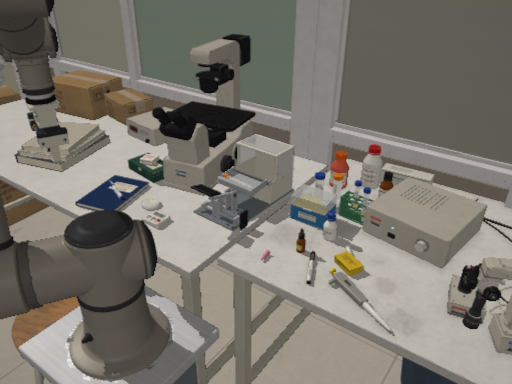

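View pics/side0.png

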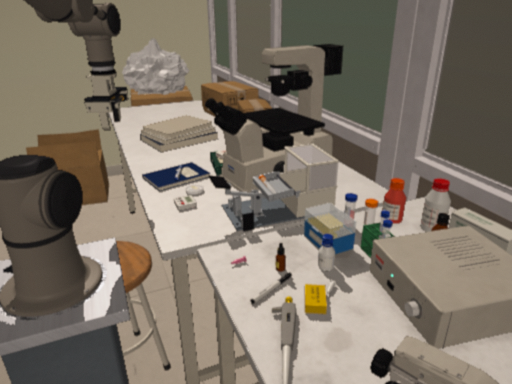

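Scene view: palm plate at about (205,190), the stop's black plate at (243,220), the tube on the flap at (235,180). The microscope stands behind the unit. In the side view the palm plate is at (220,182) and the stop plate at (248,222). I'll fit the unit's pose and triangulate the microscope.

```bash
python3 - <<'E'
from h import *
from scipy.optimize import least_squares
np.set_printoptions(precision=1,suppress=True)
loc={"flap_edge":(-86,0,92),"lever_plate":(-211,0,126),"stop_plate":(-160,-111,37),"waste_unit":(0,0,0),"flap":(0,0,82)}
obs=[]
cs={}
for n in ["scene","side"]:
  for k in range(2):
    c=capture(n);cs[n]=c
    for l in loc:
        r=spot_point(n,l)
        if r: 
            p=W(c,r[0]["position"]);obs.append((l,p));print(n,l,round(r[0]["score"],2),p)
def f(v):
    x,y,t,s=v;o=[]
    for l,p in obs:
        q=np.array(loc[l],float)
        if l=="stop_plate": q[1]+=s
        e=[x+q[0]*np.cos(t)-q[1]*np.sin(t)-p[0], y+q[0]*np.sin(t)+q[1]*np.cos(t)-p[1]]
        o+=e
    return o
r=least_squares(f,[662,137,0,2],loss="soft_l1",f_scale=4);print(np.round(r.x,3))
x,y,t,s=r.x
for u in [(-160,-111+s),(-160,-75),(-211,0),(-228,0)]: print(u,x+u[0]*np.cos(t)-u[1]*np.sin(t), y+u[0]*np.sin(t)+u[1]*np.cos(t))
def ray(c,u,v):
    fl=192/np.tan(np.radians(c["vertical_fov"]/2));M=c["world_from_camera"]
    d=M[:3,:3]@np.array([(u-c["cx"])/fl,-(v-c["cy"])/fl,-1]);return M[:3,3],d/np.linalg.norm(d)
def tri(a,b):
    o1,d1=ray(cs["scene"],*a);o2,d2=ray(cs["side"],*b)
    k=np.linalg.lstsq(np.c_[d1,-d2],o2-o1,rcond=None)[0];return o1+k[0]*d1,o2+k[1]*d2
print(tri((162,117),(222,118)),tri((168,180),(226,187)),tri((205,190),(220,182)))
E
python3 - <<'E'
import cv2
a=cv2.imread('pics/scene0.png')[80:260,110:310];b=cv2.imread('pics/side0.png')[90:270,190:390]
import numpy as np
cv2.imwrite('pics/z0.png',cv2.resize(np.hstack([a,b]),(800,360),interpolation=3))
E
```

```text
scene flap_edge 0.66 [586.3 137.5  95.8]
scene lever_plate 0.74 [451.5 141.1 123.5]
scene stop_plate 0.67 [501.7  36.8  39.5]
scene waste_unit 0.58 [661.1 135.3  -2.9]
scene flap 0.58 [666.9 133.7  77.6]
scene flap_edge 0.84 [586.3 138.8  95.6]
scene lever_plate 0.71 [449.8 141.8 127.9]
scene stop_plate 0.93 [499.4  32.9  35.4]
scene waste_unit 0.59 [661.  136.1  -0.2]
scene flap 0.87 [667.4 135.4  81.5]
side flap_edge 0.66 [582.5 138.1  88.8]
side lever_plate 0.56 [456.9 148.  127.5]
side stop_plate 0.72 [495.5  35.3  33.1]
side waste_unit 0.96 [664.9 132.6  -4.8]
side flap 0.65 [670.4 135.6  79.8]
side flap_edge 0.58 [587.8 136.3  92.2]
side lever_plate 0.91 [455.9 147.9 126.4]
side stop_plate 0.74 [497.9  35.   31.6]
side waste_unit 0.76 [662.9 131.4  -3.7]
side flap 0.97 [667.4 135.   79.8]
[666.  133.9  -0.1   3.2]
(-160, np.float64(-107.82179983286599)) 500.3811635438986 34.929632005885864
(-160, -75) 502.1735571319508 67.70245412260677
(-211, 0) 455.3453997281696 145.37563916201847
(-228, 0) 438.37076765980976 146.3040066236461
(array([566.1, 424.9, 253. ]), array([557.2, 420.6, 227.9])) (array([576.8, 437.7,   6.9]), array([560.2, 422.4, -35.8])) (array([457.5, 148.4, 117.6]), array([456.7, 147.8, 115.8]))
```

View pics/z0.png

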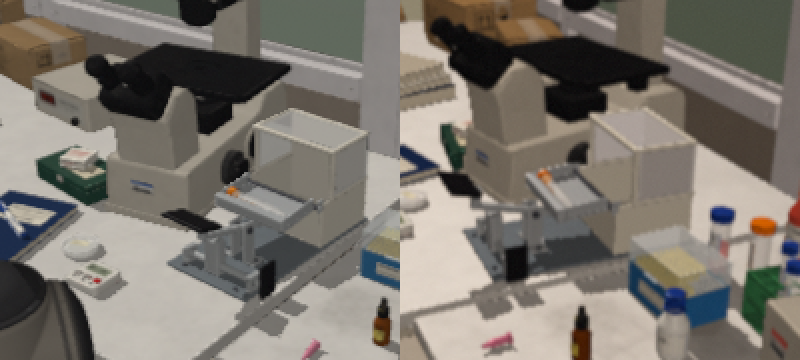

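Unit pose: origin about (666, 134), yaw -0.055 rad, stop at about 3 mm. The microscope (eyepieces near (560,423)) is clear of the work. Plan: fully open gripper with the jaws along unit y, and push the stop with the back of the left finger so the body stays clear of lever and flap.

```bash
python3 -m handwheel '{"translation": [[0.16,-0.30,0],[0.16,-0.30,0],[0.16,-0.30,0],[0.16,-0.30,0],[0.16,-0.30,0],[0.16,-0.30,0],[0.16,-0.30,0],[0.16,-0.30,0]], "twist": [0.11,0.11,0,0,0,0,0,0]}' 0
```

```text
time: 4.45
tool_pos: [398.6, 116.0, 249.6]
tcp_rot: [3.137, -0.003, 1.536]
contact_force: [-0.0, 0.8, 0.2]
grip_width: 91.7
```

```bash
python3 -m handwheel '{"translation": [[0.16,-0.28,0],[0.16,-0.28,0],[0.16,-0.28,0],[0.16,-0.28,0],[0,0,0],[0,0,-0.3],[0,0,-0.3],[0,0,0]], "twist": [-0.01,0,0,0,0,0,0,0]}'
python3 - <<'E'
from h import *
import numpy as np
a=capture("scene")["img"];b=capture("side")["img"]
cv2.imwrite("pics/s1.png",cv2.resize(np.hstack([a[80:340,110:370],b[90:350,130:390]]),(800,400),interpolation=3)[:,:,::-1])
E
```

```text
time: 5.45
tool_pos: [497.6, -59.8, 159.0]
tcp_rot: [3.133, -0.003, 1.514]
contact_force: [-1.1, 0.1, 0.9]
grip_width: 91.9
```

View pics/s1.png

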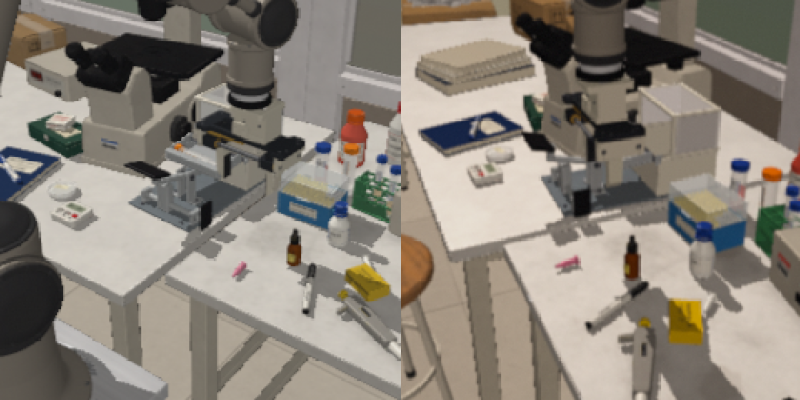

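Gripper stands short of the stop plate, with its long axis along y and the dropper clear of the right finger. Lowering now.

```bash
python3 -m handwheel '{"translation": [[0,0.05,-0.1],[0,0,-0.2],[0,0,-0.2],[0,0,-0.15],[0,0,-0.04],[0,0,0],[0,0,0],[0,0,0]], "twist": [0,0,0,0,0,0,0,0]}'
python3 - <<'E'
from h import *
import numpy as np
a=capture("scene")["img"];b=capture("side")["img"]
cv2.imwrite("pics/s2.png",cv2.resize(np.hstack([a[140:300,160:320],b[130:290,180:340]]),(800,400),interpolation=3)[:,:,::-1])
E
```

```text
time: 6.55
tool_pos: [505.8, -50.6, 64.0]
tcp_rot: [3.107, 0.001, 1.516]
contact_force: [0.3, -0.5, -0.6]
grip_width: 91.8
```

View pics/s2.png

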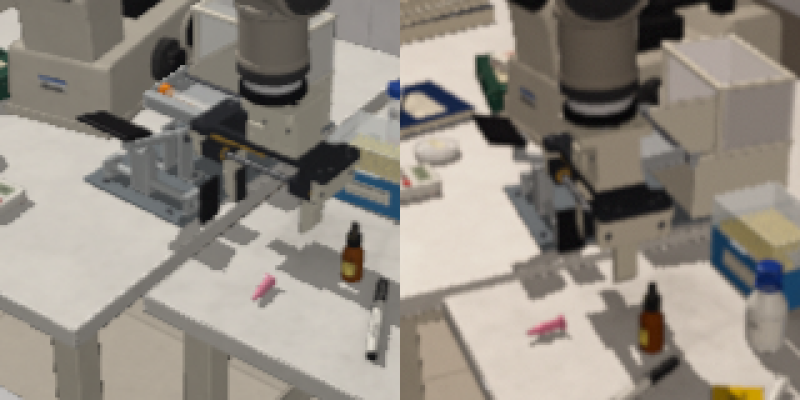

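```bash
python3 -m handwheel '{"translation": [[0.01,0.05,-0.05],[0,0.05,0],[0,0.05,0],[0,0.05,0],[0,0.03,0],[0,0.03,0],[0,0,0],[0,0,0]], "twist": [0,0,0,0,0,0,0,0]}'
```

```text
time: 7.65
tool_pos: [508.1, -9.1, 56.3]
tcp_rot: [3.105, 0.002, 1.516]
contact_force: [0.3, -1.0, -0.1]
grip_width: 91.7
```

```bash
cat > v.py <<'E'
from h import *
import sys
np.set_printoptions(precision=1,suppress=True)
c=capture("scene");d=capture("side");a=c["img"];b=d["img"]
cv2.imwrite(f"pics/{sys.argv[1]}.png",cv2.resize(np.hstack([a[140:300,160:320],b[130:290,180:340]]),(800,400),interpolation=3)[:,:,::-1])
x,y,t=666,133.9,-0.0546
for n,q in (("scene",c),("side",d)):
    for l in sys.argv[2:]:
        for r in spot_point(n,l)[:1]:
            p=W(q,r["position"]);e=p-[x,y,-4];print(n,l,round(r["score"],2),p,"unit",np.array([e[0]*np.cos(t)+e[1]*np.sin(t),-e[0]*np.sin(t)+e[1]*np.cos(t),e[2]]))
E
python3 v.py s3 stop_plate lever_plate
```

```text
scene stop_plate 0.71 [501.   56.4  38.2] unit [-160.5  -86.4   42.2]
scene lever_plate 0.55 [452.  144.2 127.4] unit [-214.2   -1.4  131.4]
side stop_plate 0.68 [492.2  58.1  33.1] unit [-169.4  -85.2   37.1]
side lever_plate 0.55 [454.8 144.8 125.6] unit [-211.5   -0.6  129.6]
```

View pics/s3.png

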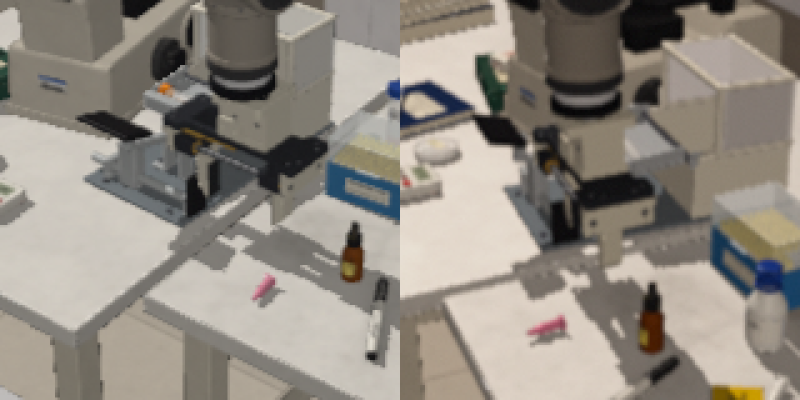

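```bash
python3 -m handwheel '{"translation": [[0,0.03,0],[0,0.03,0],[0,0.01,0],[0,0.0,0],[0,0,0],[0,0,0],[0,0,0],[0,0,0]], "twist": [0,0,0,0,0,0,0,0]}'; python3 v.py s4 stop_plate lever_plate
```

```text
time: 8.95
tool_pos: [508.5, 1.5, 56.4]
tcp_rot: [3.104, 0.003, 1.516]
contact_force: [0.8, -1.3, -0.1]
grip_width: 91.6
scene stop_plate 0.61 [502.1  67.   37.7] unit [-160.   -75.8   41.7]
scene lever_plate 0.55 [450.6 140.8 126.8] unit [-215.4   -4.9  130.8]
side stop_plate 0.62 [498.5  64.7  33.7] unit [-163.5  -78.2   37.7]
side lever_plate 0.49 [454.4 146.7 125.9] unit [-212.     1.3  129.9]
```

View pics/s4.png

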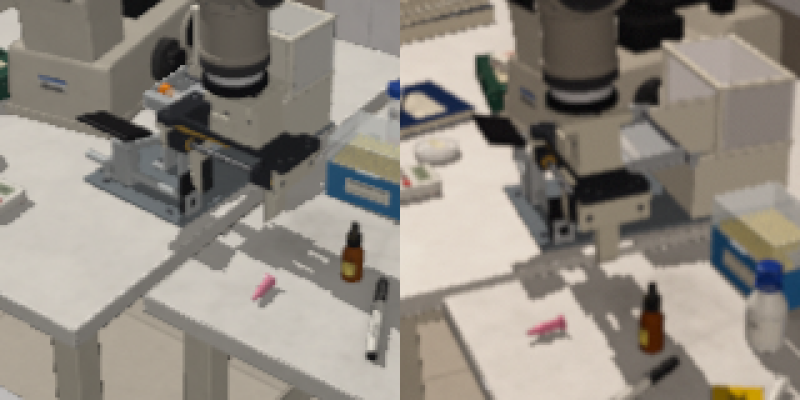

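Stop is in by about 34 mm. Backing off, rising, and closing the gripper.

```bash
python3 -m handwheel '{"translation": [[0,-0.1,0],[0,-0.1,0],[0,-0.02,0.3],[0,0,0.35],[0,0,0.35],[0,0,0.3],[0,0,0],[0,0,0]], "twist": [0,0,0,0,0,0,0,0]}' 0; python3 -m handwheel '{"translation": [[-0.13,0.25,0],[-0.13,0.3,0],[-0.13,0.3,0],[0,0.25,0],[0,0,0],[0,0,0],[0,0,0],[0,0,0]], "twist": [0,0,0,0,0,0,0,0]}' 255;
```

```text
time: 10.25
tool_pos: [505.2, -38.7, 255.9]
tcp_rot: [3.109, 0.001, 1.512]
contact_force: [-0.1, -0.3, -0.3]
grip_width: 92.1
time: 11.25
tool_pos: [441.3, 125.8, 246.2]
tcp_rot: [3.127, 0.004, 1.506]
contact_force: [0.5, -0.1, -0.1]
grip_width: 16.7
```

```bash
python3 -m handwheel '{"translation": [[0.04,0.13,0],[0,0,-0.25],[0,0,-0.2],[0,0,-0.05],[0,0,0],[0,0,0],[0,0,0],[0,0,0]], "twist": [0,0,0,0,0,0,0,0]}'; python3 v.py s5 stop_plate lever_plate
```

```text
time: 12.25
tool_pos: [450.9, 142.8, 173.2]
tcp_rot: [3.119, 0.002, 1.5]
contact_force: [0.1, -0.5, -0.2]
grip_width: 0.0
scene stop_plate 0.91 [506.7  66.6  39. ] unit [-155.4  -75.9   43. ]
side stop_plate 0.86 [500.1  70.1  32.2] unit [-162.1  -72.8   36.2]
side lever_plate 0.72 [669.6 133.   79.8] unit [ 3.6 -0.8 83.8]
```

View pics/s5.png

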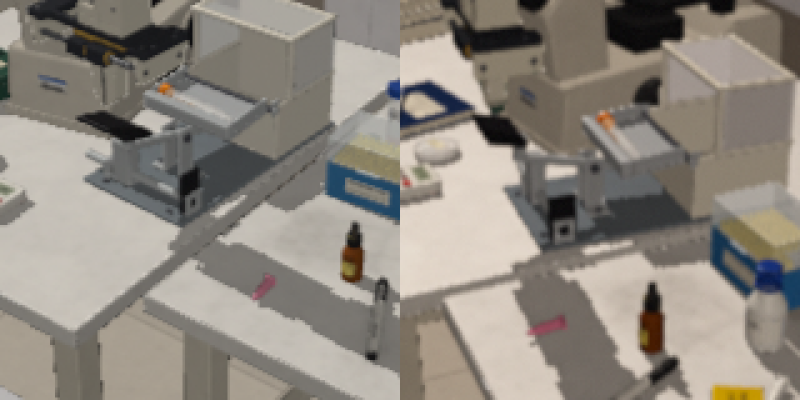

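```bash
python3 - <<'E'
from h import *
a=capture("scene")["img"];b=capture("side")["img"]
cv2.imwrite("pics/s6.png",cv2.resize(np.hstack([a[80:240,110:270],b[70:230,140:300]]),(800,400),interpolation=3)[:,:,::-1])
E
```

```text
(no output)
```

View pics/s6.png

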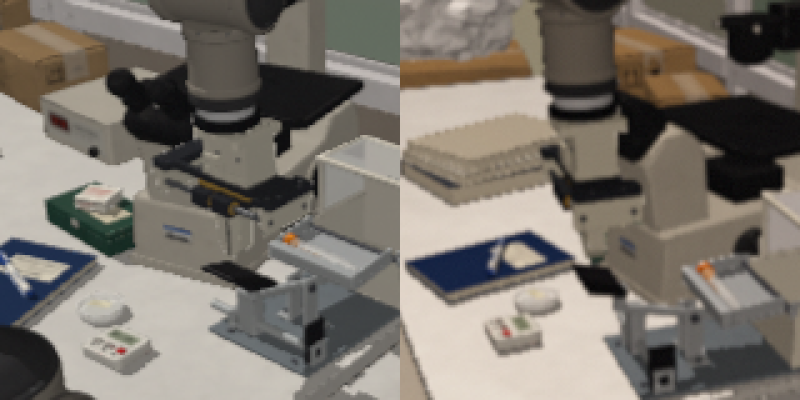

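```bash
python3 -m handwheel '{"translation": [[0,0,-0.12],[0,0,-0.08],[-0.01,0,-0.06],[-0.01,0,-0.06],[-0.01,0,-0.06],[-0.01,0,-0.06],[-0.01,0,-0.06],[0,0,0]], "twist": [0,0,0,0,0,0,0,0]}'; python3 v.py s7 lever_plate flap_edge used_tube_centre
```

```text
time: 13.65
tool_pos: [438.3, 143.6, 98.9]
tcp_rot: [3.129, 0.003, 1.501]
contact_force: [-0.9, -1.0, 3.5]
grip_width: 0.3
scene lever_plate 0.78 [435.7 144.8  79.6] unit [-230.6   -1.7   83.6]
scene flap_edge 0.77 [600.8 138.2 129.1] unit [-65.3   0.7 133.1]
scene used_tube_centre 0.39 [ 504.4 -157.3    2.3] unit [-145.5 -299.6    6.3]
side lever_plate 0.59 [440.9 150.1  80.2] unit [-225.7    3.9   84.2]
side used_tube_centre 0.5 [ 757.7 -208.1    0.3] unit [ 110.3 -336.4    4.3]
```

View pics/s7.png

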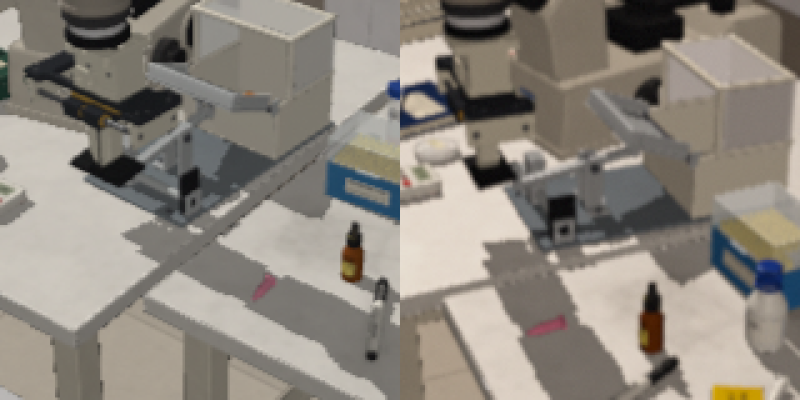

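The flap is raised and the lever is at about 0.4. An orange patch at (250,93), left, shows the tube at the mouth. I'll press a little further and wait.

```bash
python3 -m handwheel '{"translation": [[0,0,-0.05],[0,0,-0.03],[0,0,0],[0,0,0],[0,0,0],[0,0,0],[0,0,0],[0,0,0]], "twist": [0,0,0,0,0,0,0,0]}'; python3 v.py s8 lever_plate flap_edge used_tube_centre; python3 - <<'E'
from h import *
a=capture("scene")["img"];b=capture("side")["img"]
cv2.imwrite("pics/s9.png",cv2.resize(np.hstack([a[130:210,220:300],b[140:220,250:330]]),(800,400),interpolation=3)[:,:,::-1])
E
```

```text
time: 15.05
tool_pos: [437.2, 143.6, 86.9]
tcp_rot: [3.131, 0.003, 1.501]
contact_force: [-2.1, 0.5, 2.0]
grip_width: 0.3
scene lever_plate 0.65 [434.6 144.3  68.1] unit [-231.6   -2.3   72.1]
scene flap_edge 0.78 [608.7 138.1 132.3] unit [-57.5   1.1 136.3]
side lever_plate 0.98 [439.3 148.8  67. ] unit [-227.2    2.5   71. ]
side flap_edge 0.72 [424.3 -93.6   3.3] unit [-228.9 -240.3    7.3]
```

View pics/s9.png

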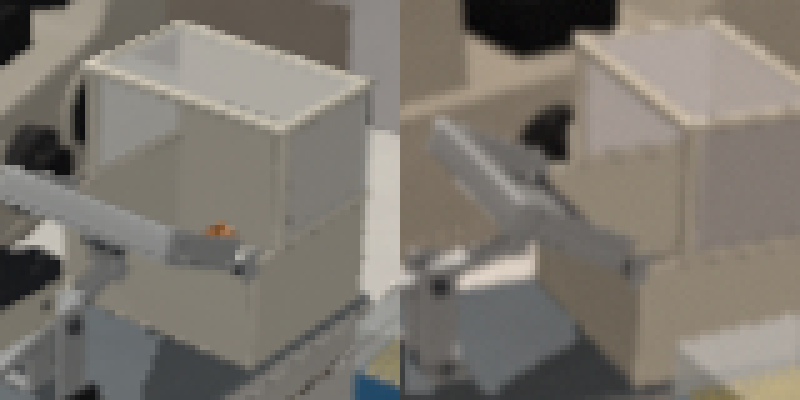

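```bash
python3 - <<'E'
from h import *
np.set_printoptions(precision=0,suppress=True)
c=capture("scene");M=c["world_from_camera"];a=c["img"].astype(int)
s=a[165:190,250:275];m=(s[...,0]-s[...,2]>70);v,u=np.nonzero(m);u0,v0=u.mean()+250,v.mean()+165;print(u0,v0,m.sum())
fl=192/np.tan(np.radians(c["vertical_fov"]/2))
d=M[:3,:3]@np.array([(u0-c["cx"])/fl,-(v0-c["cy"])/fl,-1]);o=M[:3,3]
t=-0.0546
for z in range(0,180,15):
    p=o+d*(z-4-o[2])/d[2];e=p-[666,133.9,-4];print(np.array([e[0]*np.cos(t)+e[1]*np.sin(t),-e[0]*np.sin(t)+e[1]*np.cos(t),e[2]]))
E
```

```text
263.5 175.66666666666666 6
[160.  66.   0.]
[137.  49.  15.]
[114.  32.  30.]
[91. 14. 45.]
[69. -3. 60.]
[ 46. -20.  75.]
[ 23. -38.  90.]
[  1. -55. 105.]
[-22. -72. 120.]
[-45. -90. 135.]
[ -68. -107.  150.]
[ -90. -124.  165.]
```

The orange ray fits only the cap lying in the bin, at about unit (114, 32, 30). I'll let the lever up gently.

```bash
python3 -m handwheel '{"translation": [[0,0,0.06],[0,0,0.06],[0.01,0,0.06],[0.01,0,0.06],[0.01,0,0.06],[0.01,0,0.06],[0.01,0,0.06],[0,0,0.06]], "twist": [0,0,0,0,0,0,0,0]}'; python3 -m handwheel '{"translation": [[0,0,0.1],[0,0,0.15],[0,0,0.2],[0,0,0.2],[0,0,0],[0,0,0],[0,0,0],[0,0,0]], "twist": [0,0,0,0,0,0,0,0]}'; python3 v.py s10 lever_plate flap_edge used_tube_centre stop_plate tip_box dropper water timer microtube_b blades dish tube_rack
```

```text
time: 16.6
tool_pos: [451.6, 143.6, 167.1]
tcp_rot: [3.116, 0.001, 1.5]
contact_force: [-0.2, 0.4, -0.3]
grip_width: 0.4
time: 17.6
tool_pos: [445.3, 143.6, 263.8]
tcp_rot: [3.133, 0.003, 1.501]
contact_force: [0.3, -0.3, -0.4]
grip_width: 0.7
scene lever_plate 0.72 [ 505.9 -158.4   -0.2] unit [-143.9 -300.6    3.8]
scene flap_edge 0.68 [586.  136.6  90.4] unit [-80.   -1.7  94.4]
scene used_tube_centre 0.41 [758.3 107.1  17.7] unit [ 93.6 -21.8  21.7]
scene stop_plate 0.72 [451.  144.5 123.3] unit [-215.2   -1.2  127.3]
scene dropper 0.6 [ 506.1 -157.6    4.4] unit [-143.8 -299.7    8.4]
scene water 0.84 [ 615.4 -193.7    3.8] unit [ -32.7 -329.9    7.8]
scene timer 0.22 [ 503.6 -158.2    2.6] unit [-146.2 -300.6    6.6]
scene microtube_b 0.62 [417.7 -96.1  -1.7] unit [-235.3 -243.2    2.3]
scene blades 0.87 [ 525.7 -298.4    6. ] unit [-116.5 -439.3   10. ]
scene tube_rack 0.63 [ 759.2 -204.8    2.1] unit [ 111.5 -333.1    6.1]
side lever_plate 0.61 [457.2 148.3 125.6] unit [-209.3    3.   129.6]
side flap_edge 0.82 [581.8 141.3  88.7] unit [-84.5   2.8  92.7]
side stop_plate 0.55 [497.5  70.2  30.6] unit [-164.8  -72.8   34.6]
side tip_box 0.93 [ 672.8 -102.     3.3] unit [  19.7 -235.2    7.3]
side dropper 0.53 [ 506.9 -159.3    0.6] unit [-142.9 -301.5    4.6]
side water 0.9 [ 614.3 -194.4   -0.8] unit [ -33.7 -330.6    3.2]
side timer 0.72 [375.1 284.8  -2.5] unit [-298.7  134.8    1.5]
side microtube_b 0.57 [375.6 283.5  -3.6] unit [-298.1  133.5    0.4]
side dish 0.74 [429.5 370.9  -6.1] unit [-249.1  223.7   -2.1]
side tube_rack 0.73 [ 757.8 -209.1   -1.2] unit [ 110.4 -337.5    2.8]
```

View pics/s10.png

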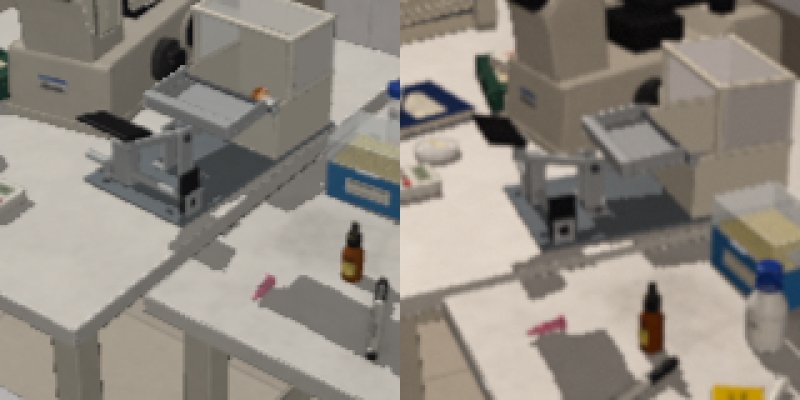

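Flap and lever are at rest height, the stop is in, and the flap is empty. The tube is seen in the bin (cap at (262,95), left). Handing in.

```bash
python3 -c "
from plant import *
o=get_obs();print(o['time'],o['contact_force']);close_job()"
```

```text
18.9 [-0.56542536  0.32306493  0.32699103]
the job is handed in; nothing more can be done
```

I carried out all the steps and handed the job in at 18.9 s. `close_job()` reports no verdict, so the result rests on my last camera checks.

- **What I did:** I pushed the stop in with the back of the open gripper's left finger, to about 34 mm of travel. I pressed the palm plate down with closed fingers to roughly 0.45 rad until the tube rolled in. I then let the lever up gently and retreated above it.
- **Last checks on the unit:** Lever plate about 126 to 130 mm above the bench, which is its rest position. Flap lip about 93 to 94 mm high, against a limit of 98 mm. Stop at about 35 mm or more, and force readings near zero.
- **The tube:** It lies in the bin with its middle at about unit (94, -22, 22) mm. That comes from one low-score detection (0.41) in the scene view. The orange cap visible inside the bin agrees with it, and the side view could not see the tube.
- **Bystanders:** All eight were found within a few millimetres of where they started.
- **Disagreements:** A few detections in the scene view were plainly false. The lever plate was reported at the dropper and the stop plate at the lever plate. I took the side view's values for those instead.

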